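Unfold the crank of the loaded screw press and wind it down

TASK

Two alike little screw presses stand on the bench; one holds a flat stack of drying boards between its plates. On that one, swing the folded crank handle out of its fork and up until it clicks upright, and only then crank the wheel clockwise, seen from above, to its stop, so that the plate comes down on the stack. Leave the handle standing upright, let go of it, and leave the empty press as it is.

Things in the scene. Friction and masses are not known exactly. Their poses are not given: they have to be found in the camera images.
- press: The loaded screw press, fixed: grey base 140x190x18 mm, two columns, grey bridge along its y with top at z 98 mm, plate below it, level aluminium disc wheel on top (radius 54 mm, top face z 114 mm). On its base lies a stack of brown boards 176x112x16 mm, jutting 18 mm front and back. Origin: centre of the base's underside, below the wheel's axis; x along the stack, z up.
- press_fork (a point): Two-pronged fork fixed on the loaded press's bridge at (0, -64, 140) mm in its frame; prongs 16 mm apart inside, tops at z 148 mm. The folded handle's nose lies in it and keeps the wheel from turning.
- press_hinge (a point): Hinge of the loaded press's folding handle, between two lugs on the wheel's rim, axis level and tangential to the wheel; it turns with the wheel. At the start at (0, 46, 140) mm in the press frame, the handle lying level from it over the wheel towards the press's -y, nose in the fork.
- press_handle (a joint): Swing of the handle about its hinge, rad: 0 folded level, grows as the nose end rises; 1.57 upright, stop 1.6. Steel rod 11 mm thick, 114 mm long from the hinge; a black sleeve 19 mm thick spins freely on it, 58 to 100 mm from the hinge. A spring plunger is pushed past at 0.7 to 1.1 rad (about 2 N at the sleeve), then drives the handle on to about 1.5 and holds it (latched).
- press_wheel (a joint): Turn of the wheel, rad: 0 at the start, grows clockwise seen from above, stop 2.1 (120 degrees). Needs about 0.12 N m (3 N at the crank), stays where left, lowers the plate 7.5 mm per rad, at the stop onto the stack. The upright handle goes round with it on a circle of 46 mm radius about the press's z axis, from its +y side over its +x side.
- press_grip (a point): Point on the handle's axis in the middle of the black sleeve, 80 mm from the hinge: the place to pinch it. Folded: 140 mm above the bench, 26 mm over the wheel's top face, at (0, -34, 140) mm in the press frame. Upright: 220 mm above the bench. Its y axis points along the handle to the hinge.
- spare_grip (a point): The same point on the folded handle of the other press, of the same make and size but empty (no boards on its base).

How it is judged (in metres and radians):
On the way, in this order (a step that is already met when the one before it is completed fails the run):
1. the handle of the loaded press is swung up and latched while its wheel has not yet been turned (value of joint press_handle above 1.4 rad and value of joint press_wheel below 0.35 rad), for 0.2 s.
2. the wheel is cranked to its stop (value of joint press_wheel above 1.9 rad), for 0.2 s.
At the end, for the whole second after the job is handed in: The wheel of the loaded press stands at its stop (within 0.2 rad, plate down on the stack), its handle is still latched upright (beyond 1.4 rad), and the empty press's handle is where it was (within 15 mm) (value of joint press_wheel above 1.9 rad and value of joint press_handle above 1.4 rad and distance of spare_grip from where it was at the start of the episode below 0.015 m); the robot touches nothing.
It fails at once if the wheel is turned while the handle is not yet latched upright (value of joint press_wheel above 0.5 rad and value of joint press_handle below 1.2 rad).
It fails at once if the handle of the empty press is moved (distance of spare_grip from where it was at the start of the episode above 0.015 m).
It also fails if it takes over 45 s, if anything falls off the work surface, if the arm or the gripper's body presses on something with over 40 N, if the wrist force passes 120 N, or if a joint passes its speed limit or range.

ROBOT

A 6-joint arm with a two-finger parallel gripper is mounted at the origin on a cart in front of the work surface, level with it; the furniture and walls round the work are solid. World frame = base frame: x ahead of the robot, y to its left, z up, the work surface at z = 0. Lengths are in m, angles in degrees, forces in N, time in s.
With the tool pointing down it reaches from about 0.4 to 0.925 m from the base axis. Payload 3.4 kg.
Tool frame: the origin (TCP) lies on the centre line of the jaws, within the pads' length; the fingertips stand 11 mm ahead of it and the grasp point (between the pads) lies 8 mm behind it (ctrl.finger_overhang is the distance from the TCP to the fingertips, in m); z points along the fingers, y is the line along which they close (so a half turn about z gives the same grasp; the last joint's range is limited). The gripper opens to 85 mm and grips with 20 to 120 N. Pads are 22 mm wide; open, the fingers measure 114 mm over their backs; the gripper's body (76 mm by 85 mm) begins 54 mm behind the grasp point. The pads swing forward as they close: fully open they stand 13 mm farther back than shut.
Start: joints at [71.935, 17.578, 86.31, -0, 76.112, -4.211], TCP at [0.138, 0.558, 0.203] pointing down, gripper open.
Joint ranges: [-179.03, 179.03], [-60, 130.46], [8.19, 133.38], [-81.62, 261.62], [5.75, 156.47], [-153.77, 153.77]. Speed limits (degrees/s): [147.25, 147.25, 180, 180, 180, 180].

INTERFACE

Orientations are given as [roll, pitch, yaw] about the fixed x, y, z axes, in that order (R = Rz(yaw) Ry(pitch) Rx(roll)).
In Python, from workcell import ctrl gives the robot as it stands.
- The arm moves only by the shell command python3 -m pendant 'ROWS' [OPENING] [FORCE]. ROWS is JSON, a list of rows, each a list of 2 entries, a list of its own where there are three numbers: the shift along the tool's x, y, z in m, then the turn about the tool's z in degrees. In form: [[[tx, ty, tz], roll], ...]. A call has exactly 8 rows; each row shifts and turns the commanded pose from where the row before left it, along the tool's axes as they then stand; what a row does not reach is not made up. A row lasts 1/8 s, in which the tool goes at most 62.5 mm and 10.7 degrees, less where a joint would pass 70% of its speed; a pose out of reach is approached as far as the arm can. A call is refused whole if a number of a shift passes 0.0625 or a number of a turn 10.7, either way. A call with a gripper value outside its range is refused whole. OPENING is the opening in per cent of the stroke, from 0 (shut) to 100 (fully open), set as the call begins (- or left out, the last holds). The fingers move at their own pace and stop on an object; FORCE is the grip in N (left out, the last holds). Time passes only in rows, so rows that do not move let the fingers close, or fill a call up. It gives the time, the measured TCP pose, the force, the opening and the grip force at its end, in the units of the state.
- ctrl.read_state(): the state, without advancing time (a new reading comes with each control period).
- ctrl.snapshot(name): name is "side" or "top" or "wrist"; returns a dict with "image" (400x640x3 uint8, red, green, blue), "intrinsics" (3x3 intrinsics, pixels), "rvec" (rotation vector, rad) and "tvec" (3), from world to camera coordinates, as OpenCV has them. Camera axes: x right, y down, z forward; pixel columns grow to the right and rows downward; lengths in m; the calibration is good to about 2 mm. A picture is of the moment at which its call begins. There is no depth.
- ctrl.sign_off(): hands the job in; it is judged then, once.
The state is a dict: "clock": time; "joint_pos": joint angles; "qd": joint speeds; "tau": joint torques, N m; "eef_pos": TCP position; "tool_rot": TCP orientation; "ft_force": force on the tool from outside, world axes, zero at the start; "ft_torque": the same for the moment, N m; "grip_width": finger opening in m; "grip_force": force on a finger pad.
Only numpy, scipy, OpenCV 4.12 (cv2) and the standard library are available. Lean on these libraries where they do the work, as an engineer would, in place of code of your own. Each camera call takes 0.05 s, during which the arm holds its last target. There are 200 camera calls.

## Working session

There is one attempt and no reset: what is moved stays moved. The work goes in short steps, Python scripts to look and compute and a shell command to move; the robot and the scene stay as the last step left them, time stands still between calls to the robot, and variables do not carry over. Pictures are saved under pics/ and viewed, at most 10 in all, crops included, and the job is handed in when it is done.

```bash
mkdir -p pics; python3 - <<'E'
from workcell import ctrl
import cv2
s=ctrl.read_state(); print(s)
for n in ("side","top"):
    d=ctrl.snapshot(n); cv2.imwrite(f"pics/{n}0.png",d["image"][:,:,::-1]); print(n,d["intrinsics"].tolist(),d["rvec"],d["tvec"])
E
```

```text
{'clock': 0.0, 'joint_pos': array([ 7.19354815e+01,  1.76232827e+01,  8.63828574e+01, -1.10612592e-03,
        7.61115769e+01, -4.21217732e+00]), 'qd': array([-0.0533973 ,  0.07465694, -0.01201171, -0.02039494,  0.0158077 ,
       -0.01184516]), 'tau': array([-1.77026723e-03, -4.57545447e+01, -2.51913035e+01, -4.28760186e-04,
        1.33755093e-02,  3.69013901e-05]), 'eef_pos': array([0.13747323, 0.5575499 , 0.20157768]), 'tool_rot': array([-1.79882522e+02, -7.57598615e-03,  1.66147918e+02]), 'ft_force': array([0.32389659, 0.79639042, 0.24349262]), 'ft_torque': array([0.0068    , 0.03130357, 0.01937669]), 'grip_force': 0.0, 'grip_width': 0.0851436934847231}
side [[370.006299938664, 0.0, 314.5994970789769], [0.0, 370.006299938664, 194.3518496702713], [0.0, 0.0, 1.0]] [ 0.07278966 -2.86580118  1.24338369] [0.53315046 0.04237389 1.00131294]
top [[412.9497977217173, 0.0, 328.3914106297896], [0.0, 412.9497977217173, 202.46379306285613], [0.0, 0.0, 1.0]] [ 2.0998401  -2.12691357  0.18452372] [0.10400359 0.54426817 0.98755652]
```

View pics/top0.png

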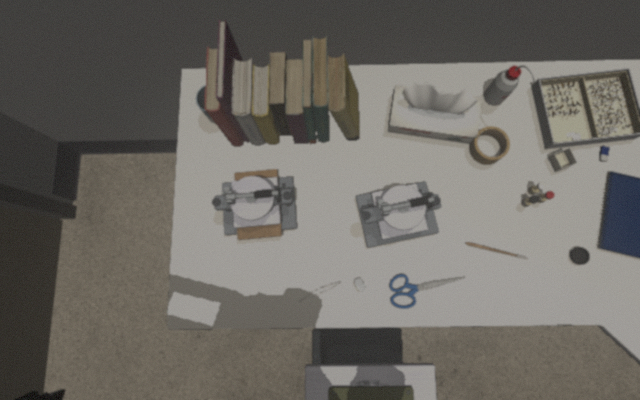

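View pics/side0.png

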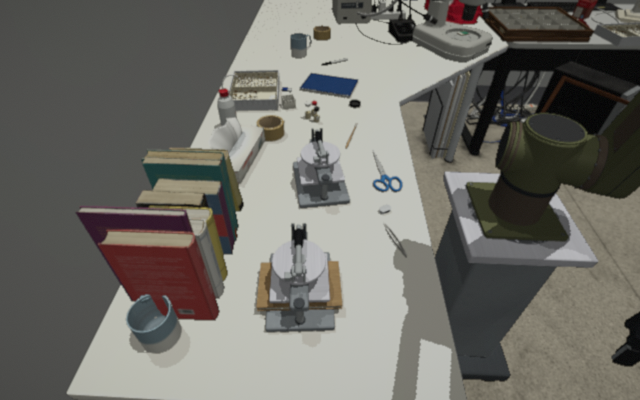

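The loaded press, with brown boards, is at about (257,204) in the top view and (300,285) in the side view. The empty one is at (398,212) in the top view. I'll zoom in on the loaded press.

```bash
cat > h.py <<'E'
import numpy as np, cv2
def ray(d,uv):
    R=cv2.Rodrigues(np.array(d["rvec"]))[0]; t=np.array(d["tvec"]).ravel()
    K=np.array(d["intrinsics"]); return -R.T@t, R.T@np.linalg.inv(K)@np.array([*uv,1.])
def onz(d,uv,z):
    c,v=ray(d,uv); return c+v*(z-c[2])/v[2]
def proj(d,P):
    return cv2.projectPoints(np.array(P,float).reshape(-1,3),np.array(d["rvec"]),np.array(d["tvec"]),np.array(d["intrinsics"]),None)[0].reshape(-1,2)
E
python3 - <<'E'
from workcell import ctrl
import cv2, numpy as np
from h import *
d=ctrl.snapshot("top"); im=d["image"]
c=im[155:255,195:315]; a=cv2.resize(c,None,fx=6,fy=5.9999,interpolation=cv2.INTER_CUBIC)[:, :, ::-1]
cv2.imwrite("pics/z.png",np.clip(a.astype(float)*1.3,0,255).astype(np.uint8))
hsv=cv2.cvtColor(im,cv2.COLOR_RGB2HSV)
m=((hsv[...,0]>8)&(hsv[...,0]<24)&(hsv[...,1]>90)).astype(np.uint8); w=np.zeros_like(m); w[165:245,225:290]=m[165:245,225:290]
n,l,st,ce=cv2.connectedComponentsWithStats(w)
for i in range(1,n):
  if st[i,4]>40: print(st[i],ce[i],onz(d,ce[i],.034), cv2.minAreaRect(np.argwhere(l==i)[:,::-1].astype(np.float32)))
E
```

```text
(no output)
```

View pics/z.png

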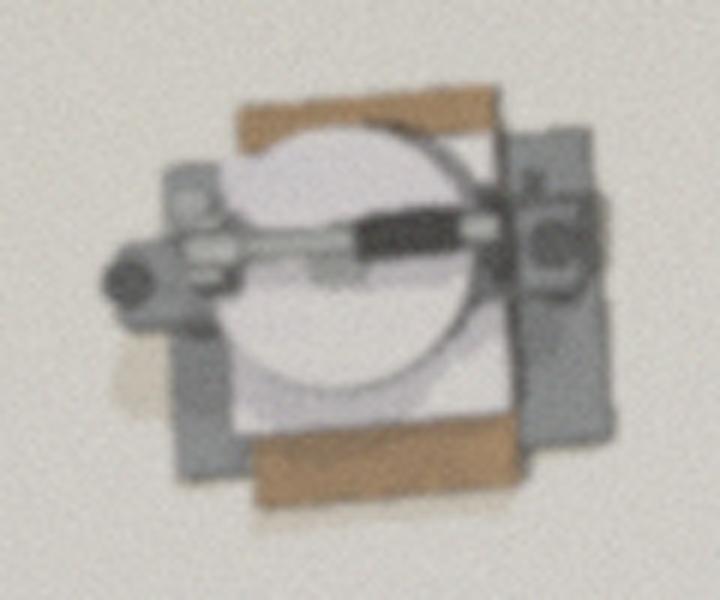

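Crop: hinge at about (212,248), sleeve centre at about (410,234), fork at about (560,240), wheel centre at about (347,257). The boards run up and down in the image, so press +y is image left.

```bash
python3 - <<'E'
from workcell import ctrl
import cv2, numpy as np
from h import *
d=ctrl.snapshot("top"); im=d["image"]
px=lambda u,v:(195+(u+.5)/6-.5,155+(v+.5)/6-.5)
P={k:onz(d,px(*c),z) for k,c,z in [("hinge",(212,248),.14),("sleeve",(410,234),.14),("wheel",(347,257),.114),("rodend",(495,228),.14)]}
g=im.astype(int).max(2); m=np.zeros(g.shape,np.uint8); m[188:201,251:274]=(g[188:201,251:274]<60)
n,l,st,ce=cv2.connectedComponentsWithStats(m)
for i in range(1,n):
  if st[i,4]>25: print(st[i],ce[i]); P["mask%d"%i]=onz(d,ce[i],.145)
# boards corners z=.034
for k,c in [("b1",(238,106)),("b2",(498,88)),("b3",(255,505)),("b4",(522,484))]: P[k]=onz(d,px(*c),.034)
for k,v in P.items(): print(k,v.round(4))
b=sum(P["b%d"%i] for i in (1,2,3,4))/4; print("boardcentre",b, "len",np.linalg.norm(P["b1"]-P["b3"]),np.linalg.norm(P["b2"]-P["b1"]))
x=P["b1"]-P["b3"]+P["b2"]-P["b4"]; print("yaw boards",np.degrees(np.arctan2(x[1],x[0])))
y=P["hinge"]-P["sleeve"]; print("yaw handle",np.degrees(np.arctan2(-y[0],y[1])),"hinge-sleeve",np.linalg.norm(y))
# side view check
s=ctrl.snapshot("side"); print(proj(s,[P["hinge"],P["sleeve"],P["wheel"]]).round(1))
cv2.imwrite("pics/s.png",np.clip(cv2.resize(s["image"][210:340,235:365],(780,600)//np.array(1) if 0 else (600,600),interpolation=cv2.INTER_CUBIC)[:,:,::-1].astype(float)*1.2,0,255).astype(np.uint8))
E
```

```text
[255 191  16   6  65] [262.16923077 193.50769231]
hinge [0.5476 0.3242 0.14  ]
sleeve [0.5519 0.2474 0.14  ]
wheel [0.5487 0.277  0.114 ]
rodend [0.5538 0.2145 0.14  ]
mask1 [0.5511 0.2483 0.145 ]
b1 [0.6333 0.3426 0.034 ]
b2 [0.6396 0.2292 0.034 ]
b3 [0.459  0.3298 0.034 ]
b4 [0.4664 0.2169 0.034 ]
boardcentre [0.54956478 0.2796131  0.034     ] len 0.1748217232520723 0.113663497915455
yaw boards 4.138058046573365
yaw handle 3.2749464581610326 hinge-sleeve 0.07690857125587994
[[298.8 270.5]
 [299.7 238.7]
 [300.5 258.5]]
```

View pics/s.png

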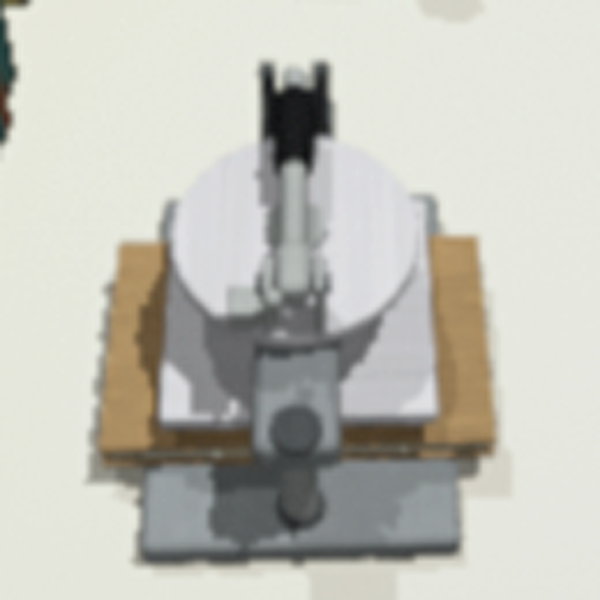

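```bash
python3 -m pendant '[[[0,0,-0.012],9],[[0,0,-0.012],9],[[0,0,-0.012],9],[[0,0,-0.012],9],[[0,0,-0.012],9],[[0,0,-0.012],9],[[0,0,-0.012],9],[[0,0,-0.012],9]]' 60 25; python3 -m pendant '[[[-0.03,0.035,0],0],[[-0.03,0.035,0],0],[[-0.03,0.035,0],0],[[-0.03,0.035,0],0],[[-0.03,0.035,0],0],[[-0.03,0.035,0],0],[[-0.03,0.035,0],0],[[-0.03,0.035,0],0]]'
```

```text
clock: 1.25
eef_pos: [0.1376, 0.5581, 0.2987]
tool_rot: [-180.0, 0.0, 93.8]
ft_force: [-0.0, 0.2, -0.1]
grip_width: 0.051
grip_force: 0.0
clock: 2.25
eef_pos: [0.4353, 0.3381, 0.2984]
tool_rot: [-180.0, -0.0, 94.1]
ft_force: [0.2, 0.1, 0.4]
grip_width: 0.0512
grip_force: 0.0
```

```bash
python3 -m pendant '[[[-0.025,0.0275,0],0],[[-0.025,0.0275,0],0],[[-0.025,0.0275,0],0],[[-0.025,0.0275,0],0],[[0,0,0.02],0],[[0,0,0.02],0],[[0,0,0.02],0],[[0,0,0],0]]'
python3 - <<'E'
from workcell import ctrl
import cv2, numpy as np
from h import *
d=ctrl.snapshot("wrist"); cv2.imwrite("pics/w1.png",d["image"][:,:,::-1])
print(proj(d,[[.552,.246,.14],[.547,.326,.14],[.55,.28,.114]]).round(1), d["intrinsics"][0][0])
np.savez("w1",**d)
E
```

```text
clock: 3.25
eef_pos: [0.5499, 0.2467, 0.2366]
tool_rot: [-179.8, 0.1, 94.1]
ft_force: [-0.8, 0.3, 0.0]
grip_width: 0.0516
grip_force: 0.0
[[326.2 191.9]
 [327.7  90.2]
 [326.7 146.9]] 334.3613359772394
```

View pics/w1.png

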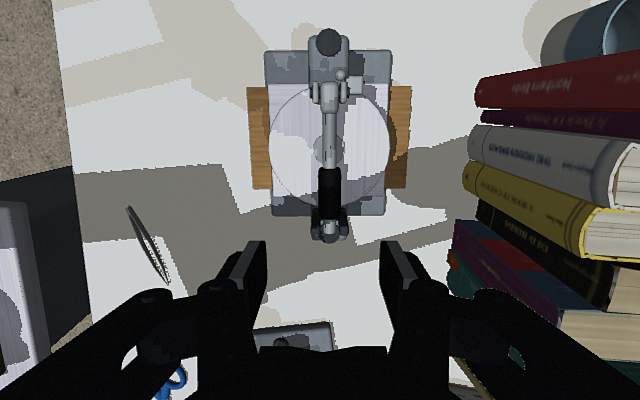

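Sleeve centre at about (329,193), hinge at about (330,91), wheel centre at about (330,148). These agree with the predictions to within about 3 px.

```bash
python3 - <<'E'
import numpy as np
from h import *
d=np.load("w1.npz")
for n,p,z in [("sleeve",(329,193),.14),("sl_top",(329,167),.14),("hinge",(330,91),.14),("wheel",(329.5,148),.114),("books",(470,170),.2)]: print(n,onz(d,p,z).round(4))
E
```

```text
sleeve [0.5544 0.2453 0.14  ]
sl_top [0.5527 0.267  0.14  ]
hinge [0.5488 0.3255 0.14  ]
wheel [0.5525 0.2792 0.114 ]
books [0.6396 0.2821 0.2   ]
```

```bash
python3 -m pendant '[[[-0.001,0.0035,0.014],0],[[0,0,0.016],0],[[0,0,0.016],0],[[0,0,0.016],0],[[0,0,0.016],0],[[0,0,0.014],0],[[0,0,0.01],0],[[0,0,0],0]]'; python3 -m pendant '[[[0,0,0],0],[[0,0,0],0],[[0,0,0],0],[[0,0,0],0],[[0,0,0],0],[[0,0,0],0],[[0,0,0],0],[[0,0,0],0]]' 0 25
```

```text
clock: 4.3
eef_pos: [0.5543, 0.2464, 0.1355]
tool_rot: [-179.9, 0.0, 94.1]
ft_force: [1.3, 0.6, -0.4]
grip_width: 0.051
grip_force: 0.0
clock: 5.3
eef_pos: [0.5548, 0.2466, 0.1365]
tool_rot: [-180.0, -0.0, 94.1]
ft_force: [0.2, -0.1, -0.0]
grip_width: 0.0006
grip_force: 0.0
```

The jaws closed on nothing. I'll look again.

```bash
python3 - <<'E'
from workcell import ctrl
import cv2, numpy as np
from h import *
o=[]
for n,(r,c) in (("side",(190,235)),("wrist",(0,0))):
    d=ctrl.snapshot(n); im=d["image"]
    if n=="side":
        im=cv2.resize(im[190:340,240:360],(400,500),interpolation=cv2.INTER_CUBIC)
    else: im=cv2.resize(im[80:330,220:420],(400,500))
    np.savez(n+"2",**d); o.append(im); print(n,proj(d,[[.5535,.2455,.14],[.5548,.2466,.1365]]).round(1))
cv2.imwrite("pics/c2.png",np.hstack(o)[:,:,::-1])
E
```

```text
side [[299.  237.9]
 [298.4 239.4]]
wrist [[320.9 237.8]
 [323.4 233.7]]
```

View pics/c2.png

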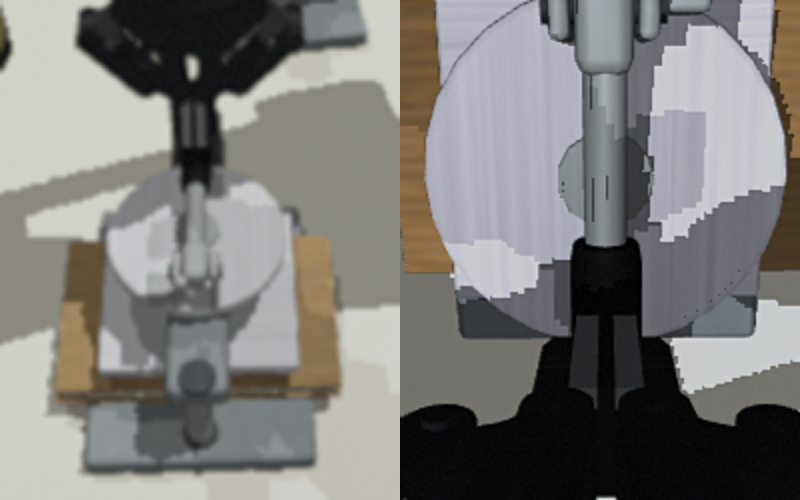

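```bash
python3 - <<'E'
import numpy as np
from h import *
d=np.load("wrist2.npz"); s=np.load("side2.npz")
print("cam",ray(d,(0,0))[0])
for y in (.2356,.2576):
  for z in (.1255,.14,.15,.165): print(y,z,proj(d,[[.554,y,z]]).round(1),proj(s,[[.554,y,z]]).round(1))
print(proj(d,[[.5535,.267,.14],[.5535,.267,.1495],[.5535,.267,.1305],[.544,.267,.14],[.563,.267,.14]]).round(1))
E
```

```text
cam [0.54950553 0.31333214 0.30808491]
0.2356 0.1255 [[320.7 244.3]] [[299.4 238.8]]
0.2356 0.14 [[320.5 254.8]] [[299.2 234.1]]
0.2356 0.15 [[320.4 263. ]] [[299.  230.9]]
0.2356 0.165 [[320.2 277.3]] [[298.9 225.9]]
0.2576 0.1255 [[323.4 208.6]] [[298.5 247.2]]
0.2576 0.14 [[323.5 216.6]] [[298.3 242.5]]
0.2576 0.15 [[323.5 222.9]] [[298.2 239.3]]
0.2576 0.165 [[323.6 233.9]] [[297.9 234.3]]
[[323.9 199.5]
 [323.9 204.6]
 [323.8 194.9]
 [305.7 198.2]
 [342.  200.8]]
```

```bash
python3 - <<'E'
import numpy as np,cv2
d=np.load("side2.npz")["image"][200:275,265:340]; w=np.load("wrist2.npz")["image"][150:300,270:370]
f=lambda a,s:np.clip(cv2.resize(a,s,interpolation=cv2.INTER_CUBIC).astype(float)**.6*8.,0,255).astype(np.uint8)
cv2.imwrite("pics/c3.png",np.hstack([f(d,(450,450)),f(w,(300,450))])[:,:,::-1])
E
```

```text
(no output)
```

View pics/c3.png

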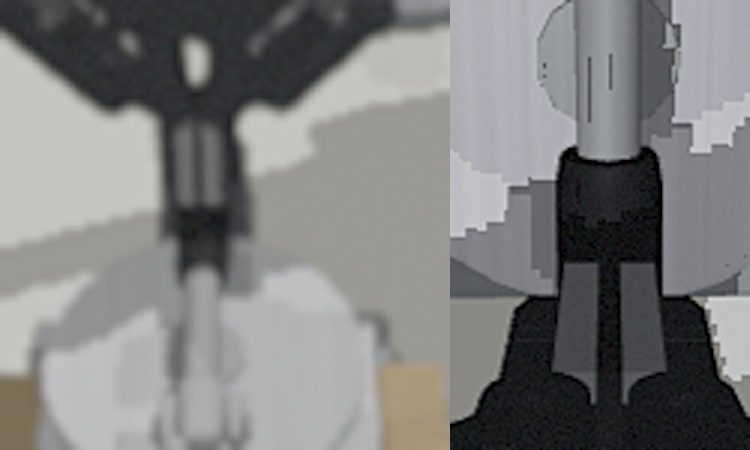

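The jaws are above the sleeve: the tip edge is at about (298,235) in the side view and (322,238) in the wrist view. I'll triangulate it against the claimed overhang.

```bash
python3 - <<'E'
import numpy as np
from h import *
from workcell import ctrl
print(ctrl.finger_overhang)
def tri(a,b):
    (c1,v1),(c2,v2)=a,b
    s=np.linalg.lstsq(np.c_[v1,-v2],c2-c1,rcond=None)[0]; p,q=c1+s[0]*v1,c2+s[1]*v2; return (p+q)/2,np.linalg.norm(p-q)
d=np.load("wrist2.npz"); s=np.load("side2.npz")
print(tri(ray(d,(322,237.7)),ray(s,(298.3,234.7))))
st=ctrl.read_state(); print(st["eef_pos"],st["grip_width"],st["ft_force"])
E
```

```text
0.011
(array([0.55370481, 0.25319677, 0.15873456]), np.float64(0.0002574904843141948))
[0.55484354 0.24662343 0.13649706] -0.0001162770721479755 [ 0.88423031 -0.12362041  0.04868216]
```

```bash
python3 -m pendant '[[[0,0,0],0],[[0,0,0],0],[[0,0,0],0],[[0,0,0],0],[[0,0,0.003],0],[[0,0,0.003],0],[[0,0,0.003],0],[[0,0,0],0]]' 45; python3 -m pendant '[[[0,0,0],0],[[0,0,0],0],[[0,0,0],0],[[0,0,0],0],[[0,0,0],0],[[0,0,0],0],[[0,0,0],0],[[0,0,0],0]]' 0 25
python3 - <<'E'
from workcell import ctrl
import cv2, numpy as np
o=[]
f=lambda a,s:np.clip(cv2.resize(a,s,interpolation=cv2.INTER_CUBIC).astype(float)**.5*13.,0,255).astype(np.uint8)
s=ctrl.snapshot("side"); w=ctrl.snapshot("wrist"); np.savez("side3",**s); np.savez("wrist3",**w)
cv2.imwrite("pics/c4.png",np.hstack([f(s["image"][200:275,265:340],(400,400)),f(w["image"][150:300,250:400],(400,400))])[:,:,::-1])
E
```

```text
clock: 6.4
eef_pos: [0.5545, 0.2465, 0.127]
tool_rot: [-180.0, 0.0, 94.1]
ft_force: [1.0, 0.4, 0.4]
grip_width: 0.0386
grip_force: 0.0
clock: 7.4
eef_pos: [0.5548, 0.2466, 0.1275]
tool_rot: [-180.0, 0.0, 94.1]
ft_force: [0.3, 0.2, -0.9]
grip_width: -0.0
grip_force: 0.0
```

View pics/c4.png

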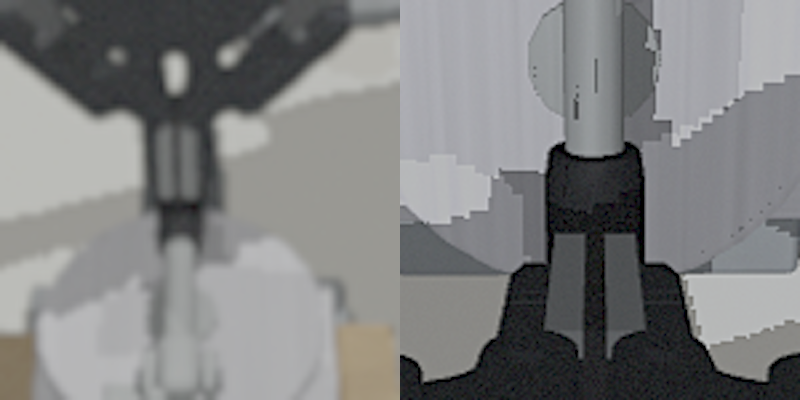

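Side view: the grey tip end sits at about row 238 (z≈0.150), right on top of the sleeve. The real tips are about 23 mm above where the stated TCP puts them, so I trust the pictures and go 24 mm lower, watching the force.

```bash
python3 -m pendant '[[[0,0,0],0],[[0,0,0],0],[[0,0,0],0],[[0,0,0],0],[[0,0,0.004],0],[[0,0,0.004],0],[[0,0,0.004],0],[[0,0,0],0]]' 50;  python3 -m pendant '[[[0,0,0.003],0],[[0,0,0.003],0],[[0,0,0.003],0],[[0,0,0.003],0],[[0,0,0],0],[[0,0,0],0],[[0,0,0],0],[[0,0,0],0]]'
```

```text
clock: 8.5
eef_pos: [0.5544, 0.2465, 0.1149]
tool_rot: [-179.9, 0.0, 94.1]
ft_force: [0.5, 0.1, 0.3]
grip_width: 0.0429
grip_force: 0.0
clock: 9.5
eef_pos: [0.5549, 0.2467, 0.1036]
tool_rot: [180.0, -0.0, 94.1]
ft_force: [-0.3, 0.0, 0.3]
grip_width: 0.0427
grip_force: 0.0
```

```bash
python3 -m pendant '[[[0,0,0],0],[[0,0,0],0],[[0,0,0],0],[[0,0,0],0],[[0,0,0],0],[[0,0,0],0],[[0,0,0],0],[[0,0,0],0]]' 0 25
```

```text
clock: 10.5
eef_pos: [0.5549, 0.2466, 0.1036]
tool_rot: [180.0, -0.0, 94.1]
ft_force: [-0.2, 0.2, 1.6]
grip_width: 0.018
grip_force: 26.2
```

Gripped: the width is 18 mm, close to the sleeve's 19 mm. Now I'll swing it up along the arc.

```bash
python3 -m pendant '[[[0.0004,0,-0.0078],0],[[0.0012,0,-0.0078],0],[[0.0019,0,-0.0076],0],[[0.0027,0,-0.0074],0],[[0.0034,0,-0.0071],0],[[0.004,0,-0.0067],0],[[0.0047,0,-0.0063],0],[[0.0052,0,-0.0058],0]]'
```

```text
clock: 11.5
eef_pos: [0.5529, 0.27, 0.1602]
tool_rot: [-180.0, 0.0, 94.1]
ft_force: [1.4, 0.5, -6.1]
grip_width: 0.0177
grip_force: 24.5
```

```bash
python3 -m pendant '[[[0.0058,0,-0.0052],0],[[0.0063,0,-0.0047],0],[[0.0067,0,-0.004],0],[[0.0071,0,-0.0034],0],[[0.0074,0,-0.0027],0],[[0.0076,0,-0.0019],0],[[0.0078,0,-0.0012],0],[[0.0078,0,-0.0004],0]]'
python3 - <<'E'
from workcell import ctrl
import cv2, numpy as np
f=lambda a,s:np.clip(cv2.resize(a,s,interpolation=cv2.INTER_CUBIC).astype(float)**.5*13.,0,255).astype(np.uint8)
s=ctrl.snapshot("side"); w=ctrl.snapshot("wrist"); t=ctrl.snapshot("top")
cv2.imwrite("pics/c5.png",np.hstack([f(s["image"][190:320,240:370],(400,400)),f(w["image"][100:350,195:445],(400,400))])[:,:,::-1])
E
```

```text
clock: 12.5
eef_pos: [0.5491, 0.3268, 0.1845]
tool_rot: [180.0, 0.0, 94.1]
ft_force: [-3.6, -3.3, 4.7]
grip_width: 0.0179
grip_force: 26.0
```

View pics/c5.png

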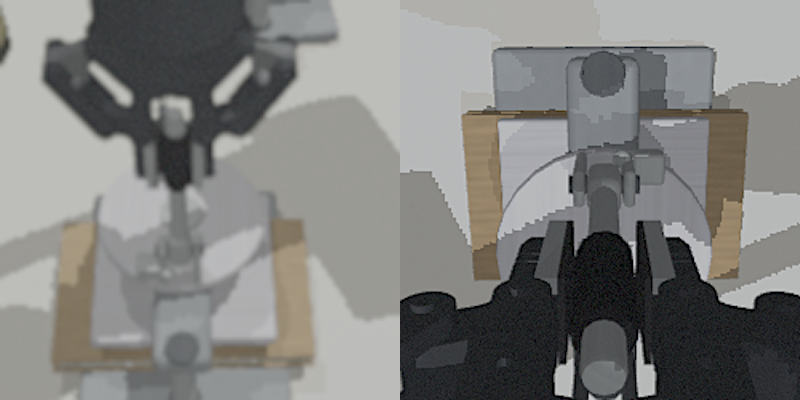

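Handle upright between the fingers, with the rod top at (605,370) in the right half. I'll loosen the jaws to a cage and crank along the circle (R=47 mm), turning the tool with the wheel.

```bash
python3 -m pendant '[[[0,0,0],0],[[0,0,0],0],[[0,0.0061,0],0],[[-0.0004,0.0061,0],7.5],[[-0.0004,0.0061,0],7.5],[[-0.0004,0.0061,0],7.5],[[-0.0004,0.0061,0],7.5],[[-0.0004,0.0061,0],7.5]]' 29
python3 -c "
from workcell import ctrl
import numpy as np
s=ctrl.read_state();p=s['eef_pos'][:2]-[.5515,.2795];print(np.hypot(*p),np.degrees(np.arctan2(p[1],p[0])),s['joint_pos'])"
```

```text
clock: 13.65
eef_pos: [0.5844, 0.3202, 0.1835]
tool_rot: [-179.9, -0.1, 56.4]
ft_force: [-0.7, 1.3, 0.9]
grip_width: 0.0249
grip_force: 0.6
0.0523441634448952 51.04962582399997 [25.02861364 25.59006734 76.16134684  0.1015241  78.23019853 58.60657396]
```

```bash
python3 -m pendant '[[[-0.0012,0.0061,0],7.5],[[-0.0012,0.0061,0],7.5],[[-0.0012,0.0061,0],7.5],[[-0.0012,0.0061,0],7.5],[[-0.0012,0.0061,0],7.5],[[-0.0012,0.0061,0],7.5],[[-0.0012,0.0061,0],7.5],[[0,0,0],0]]'
python3 -c "
from workcell import ctrl
import numpy as np
s=ctrl.read_state();p=s['eef_pos'][:2]-[.5515,.2795];print(np.hypot(*p),np.degrees(np.arctan2(p[1],p[0])),s['joint_pos'])"
```

```text
clock: 14.65
eef_pos: [0.6013, 0.2803, 0.1833]
tool_rot: [-180.0, -0.0, 4.2]
ft_force: [-0.7, -0.4, -0.2]
grip_width: 0.025
grip_force: 0.0
0.04980788470010275 0.8753270440936683 [2.13425385e+01 2.53661145e+01 7.65808099e+01 2.01636331e-04
 7.80341650e+01 1.07165166e+02]
```

```bash
python3 -m pendant '[[[-0.001,0.0058,0],6.5],[[-0.001,0.0058,0],6.5],[[-0.001,0.0058,0],6.5],[[-0.001,0.0058,0],6.5],[[-0.001,0.0058,0],4],[[0,0.002,0],0],[[0,0,0],0],[[0,0,0],0]]'
python3 - <<'E'
from workcell import ctrl
import cv2, numpy as np
s=ctrl.read_state();p=s['eef_pos'][:2]-[.5515,.2795];print(np.hypot(*p),np.degrees(np.arctan2(p[1],p[0])),s['joint_pos'])
f=lambda a,s:np.clip(cv2.resize(a,s,interpolation=cv2.INTER_CUBIC).astype(float)**.5*13.,0,255).astype(np.uint8)
s=ctrl.snapshot("side"); w=ctrl.snapshot("wrist")
cv2.imwrite("pics/c6.png",np.hstack([f(s["image"][190:320,240:370],(400,400)),f(w["image"][100:350,195:445],(400,400))])[:,:,::-1])
E
```

```text
clock: 15.65
eef_pos: [0.5907, 0.2515, 0.1835]
tool_rot: [-180.0, -0.0, -25.8]
ft_force: [-0.5, 0.4, 1.2]
grip_width: 0.025
grip_force: 0.0
0.04819125784311454 -35.49433936873256 [1.92903014e+01 2.36690250e+01 7.94345871e+01 6.71116677e-03
 7.68783155e+01 1.35069015e+02]
```

View pics/c6.png

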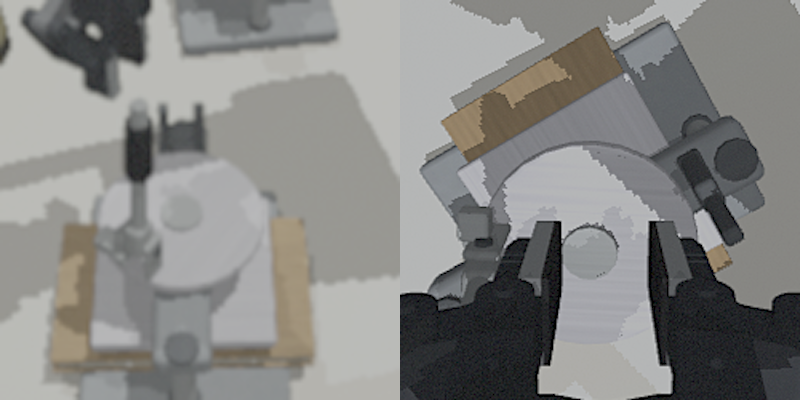

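The handle slipped out of the cage. It still stands upright, with the sleeve at side crop (138,145) and the hinge at (135,240), so the wheel is only part-turned. I'll measure where it stands.

```bash
python3 - <<'E'
from workcell import ctrl
import numpy as np
from h import *
s=ctrl.snapshot("side"); k=130/400
for n,c,z in [("sleeve",(138,147),.22),("hinge",(135,240),.14),("rodtop",(139,103),.254)]:
    p=onz(s,(240+c[0]*k,190+c[1]*k),z); q=p[:2]-[.5515,.2795]; print(n,p.round(4),np.hypot(*q),np.degrees(np.arctan2(q[1],q[0])))
t=ctrl.snapshot("top"); im=t["image"]; print(proj(t,[[.5837,.3168,.22],[.5837,.3168,.254]]))
E
```

```text
sleeve [0.5706 0.3138 0.22  ] 0.03928115937854585 60.908585000489985
hinge [0.5759 0.32   0.14  ] 0.047276139050436886 58.89318166451536
rodtop [0.5686 0.3113 0.254 ] 0.03608135170772987 61.787577192788405
[[224.54768549 171.76116101]
 [220.1917366  167.4410185 ]]
```

The sleeve stands at radius 40 mm (latched at about 1.5 rad), while my path ran at 50 to 52 mm and slid off. I'll back up over it, turn to yaw 60, and redo the crank at R≈42 mm.

```bash
python3 -m pendant '[[[0,0,-0.02],0],[[0,0,-0.02],-10.7],[[0,0,-0.02],-10.7],[[0,0,-0.015],-10.7],[[0,0,0],-10.7],[[0,0,0],-10.7],[[0,0,0],-10.7],[[0,0,0],-10.7]]' 60; python3 -m pendant '[[[0,0,0],-10.7],[[0,0,0],0],[[0,0,0],0],[[0,0,0],0],[[0,0,0],0],[[0,0,0],0],[[0,0,0],0],[[0,0,0],0]]'
python3 - <<'E'
from workcell import ctrl
import numpy as np
s=ctrl.read_state(); y=np.radians(s['tool_rot'][2]); d=np.array([.5715,.3145])-s['eef_pos'][:2]
print(s['eef_pos'],s['tool_rot'],"tx",d@[np.cos(y),np.sin(y)],"ty",d@[np.sin(y),-np.cos(y)])
E
```

```text
clock: 16.85
eef_pos: [0.5904, 0.2513, 0.2585]
tool_rot: [-180.0, 0.0, 49.4]
ft_force: [-0.4, 0.8, -0.7]
grip_width: 0.0517
grip_force: 0.0
clock: 17.85
eef_pos: [0.5905, 0.2513, 0.2585]
tool_rot: [180.0, -0.0, 59.7]
ft_force: [0.2, 0.3, 0.7]
grip_width: 0.0513
grip_force: 0.0
[0.59047924 0.25125825 0.25850835] [ 1.79999665e+02 -3.50402052e-04  5.97403291e+01] tx 0.0450610719918538 ty -0.04826209694928946
```

```bash
python3 -m pendant '[[[0.015,-0.016,0],0],[[0.015,-0.016,0],0],[[0.015,-0.016,0],0],[[0,0,0],0],[[0,0,0.025],0],[[0,0,0.025],0],[[0,0,0.025],0],[[0,0,0],0]]'; python3 -m pendant '[[[0,0,0],0],[[0,0,0],0],[[0,0,0],0],[[0,0,0],0],[[0,0,0],0],[[0,0,0],0],[[0,0,0],0],[[0,0,0],0]]' 0 20
python3 -c "
from workcell import ctrl
import numpy as np
s=ctrl.read_state();p=s['eef_pos'][:2]-[.5515,.2795];print(np.hypot(*p),np.degrees(np.arctan2(p[1],p[0])),s['joint_pos'])"
```

```text
clock: 18.85
eef_pos: [0.57, 0.3133, 0.1812]
tool_rot: [-179.9, 0.3, 59.8]
ft_force: [0.2, 0.8, 0.2]
grip_width: 0.0514
grip_force: 0.0
clock: 19.85
eef_pos: [0.5725, 0.3147, 0.1851]
tool_rot: [179.9, -0.1, 59.7]
ft_force: [-1.3, 0.1, 5.7]
grip_width: 0.0178
grip_force: 20.8
0.04099712487094133 59.13076213591375 [ 2.50917617e+01  2.44171847e+01  7.79388354e+01 -3.24794404e-04
  7.74831029e+01  5.53449671e+01]
```

```bash
python3 -m pendant '[[[-0.0003,0.0054,0],7.5],[[-0.0003,0.0054,0],7.5],[[-0.0003,0.0054,0],7.5],[[-0.0003,0.0054,0],7.5],[[-0.0003,0.0054,0],7.5],[[-0.0003,0.0054,0],7.5],[[-0.0003,0.0054,0],7.5],[[0,0,0],0]]'
python3 -c "
from workcell import ctrl
import numpy as np
s=ctrl.read_state();p=s['eef_pos'][:2]-[.5515,.2795];print(np.hypot(*p),np.degrees(np.arctan2(p[1],p[0])),s['joint_pos'])"
```

```text
clock: 20.85
eef_pos: [0.5931, 0.285, 0.1851]
tool_rot: [-179.9, -0.2, 7.2]
ft_force: [-0.3, 2.6, 5.0]
grip_width: 0.0179
grip_force: 20.8
0.04193163688091531 7.523633900668339 [2.19425555e+01 2.47661001e+01 7.73470421e+01 7.74951339e-02
 7.76914658e+01 1.04748454e+02]
```

```bash
python3 -m pendant '[[[-0.0004,0.0052,0],7],[[-0.0004,0.0052,0],7],[[-0.0004,0.0052,0],7],[[-0.0004,0.0052,0],7],[[-0.0004,0.0052,0],4],[[0,0.001,0],0],[[0,0,0],0],[[0,0,0],0]]'
python3 -c "
from workcell import ctrl
import numpy as np
s=ctrl.read_state();p=s['eef_pos'][:2]-[.5515,.2795];print(np.hypot(*p),np.degrees(np.arctan2(p[1],p[0])),s['joint_pos'])"
```

```text
clock: 21.85
eef_pos: [0.5891, 0.2601, 0.185]
tool_rot: [-179.7, -0.2, -24.7]
ft_force: [2.7, 4.6, 3.5]
grip_width: 0.0181
grip_force: 20.6
0.04228450332496402 -27.278255223519153 [1.99918248e+01 2.35614328e+01 7.93874879e+01 1.24681334e-01
 7.66853541e+01 1.34655848e+02]
```

```bash
python3 -m pendant '[[[0,0.001,0],0],[[0,0.001,0],0],[[0,0.001,0],0],[[0,0,0],0],[[0,0,0],0],[[0,0,0],0],[[0,0,0],0],[[0,0,0],0]]'
```

```text
clock: 22.85
eef_pos: [0.589, 0.2596, 0.1851]
tool_rot: [-179.4, -0.2, -24.7]
ft_force: [5.5, 9.7, 1.0]
grip_width: 0.0178
grip_force: 20.6
```

The arm barely moved while the force doubled, so this is the stop. Now ease off, open and rise clear.

```bash
python3 -m pendant '[[[0,-0.001,0],0],[[0,-0.001,0],0],[[0,0,0],0],[[0,0,0],0],[[0,0,0],0],[[0,0,0],0],[[0,0,0],0],[[0,0,0],0]]' 60; python3 -m pendant '[[[0,0,-0.02],0],[[0,0,-0.02],0],[[0,0,-0.02],0],[[0,0,-0.02],0],[[0,0,-0.02],0],[[-0.03,0,-0.01],0],[[-0.03,0,0],0],[[-0.03,0,0],0]]'
python3 - <<'E'
from workcell import ctrl
import cv2,numpy as np
from h import *
s=ctrl.snapshot("side"); im=s["image"].max(2)
a=np.radians(-26.3); c=np.array([.5515,.2795])
e=lambda r,z:[*(c+r*np.array([np.cos(a),np.sin(a)])),z]
p=proj(s,[e(40,0) if 0 else e(.040,.22),e(.046,.14),e(.037,.254)]); print(p.round(1))
u,v=p[0]; w=im[int(v)-35:int(v)+35,int(u)-25:int(u)+25]<55
n,l,st,ce=cv2.connectedComponentsWithStats(w.astype(np.uint8))
for i in range(1,n):
  if st[i,4]>15: print(st[i],ce[i]+[int(u)-25,int(v)-35])
E
```

```text
clock: 23.85
eef_pos: [0.5864, 0.257, 0.1835]
tool_rot: [-180.0, -0.0, -24.8]
ft_force: [-0.5, 0.5, 0.1]
grip_width: 0.0513
grip_force: 0.0
clock: 24.85
eef_pos: [0.5023, 0.2953, 0.2934]
tool_rot: [180.0, 0.1, -24.7]
ft_force: [-1.0, 0.6, 0.2]
grip_width: 0.0512
grip_force: 0.0
[[278.8 215.7]
 [278.8 242.3]
 [279.  203. ]]
[ 23  29   8  19 113] [279.02654867 217.6460177 ]
[39 47  4 12 23] [293.34782609 232.95652174]
```

The sleeve shows at (279,218) against a predicted (279,216) for upright at the stop. It stands free, so I'm handing in.

```bash
python3 -c "
from workcell import ctrl
print(ctrl.sign_off())"
```

```text
the job is handed in; nothing more can be done
None
```

I swung the loaded press's handle upright, cranked its wheel until the arm felt a firm stop, let go of the handle standing upright, never went near the empty press, and handed the job in; the sign-off gave no verdict, and on the first crank the handle slipped out of the jaws partway (still latched), so I re-gripped it and finished.

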